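# Shift the gas selector into its third slot

### The job

On the bench stands a white gas selector unit with a black-knobbed lever in an H-shaped gate, resting somewhere in the gate's left-hand arm. Push the lever with the outside of your fingers to the cross slot, across to the right, then forward until it is fully home in the third slot (forward right, three green dots); push gently, do not grip it, never let it go back into the fourth slot (back right, four red dots), and finish with your hand clear. Leave the two amber vials on the unit, the solvent bottle and the vial rack as they stand.

Things in the scene. Friction and masses are not known exactly. Their poses are not given: they have to be found in the camera images.
- unit: White gas selector unit, 280 mm (x) by 300 mm (y) by 90 mm high, fixed to the bench. Origin: centre of its underside. Its x axis points forward (away from the robot at yaw 0), y left, z up; the face with narrow black vents looks to -x. Flat deck at z = 90 mm, the H gate in its middle.
- gate (a point): Centre of the H gate, at deck height; axes as the unit's. Two arms run along x at y = +20 mm (left) and -20 mm (right), from x = -27 to +27 mm, joined by a cross slot along y at x = 0. Slots about 16 mm wide, stem 10 mm thick; the steel tongues between the arms have round ends. Slots: 1 forward left (1 black dot), 2 back left (2 black), 3 forward right (3 green), 4 back right (4 red).
- slot3 (a point): Where the stem's axis crosses the deck when the lever is fully home in the third slot: 22 mm forward and 20 mm right of the gate's centre.
- across (a joint): Sideways lean of the lever, rad: -0.27 leaning left (left arm of the H), 0 upright, +0.27 leaning right (right arm). Starts between -0.27 and -0.25. It changes freely only while the lever is near the cross slot (joint forward within about 0.05 of 0); elsewhere the tongues stop it.
- forward (a joint): Fore-and-aft lean, rad: 0 in the cross slot, +0.30 home in a forward slot, -0.30 home in a back slot. Starts between -0.28 and 0.28. The lever stays where left: friction about 1.5 N at the knob, no spring. Pivot 15 mm above the unit's origin; with a = across, f = forward the knob's centre in the unit's frame (mm) is x = 130 sin f, y = -130 cos f sin a, z = 15 + 130 cos f cos a.
- knob (a point): Centre of the lever's black ball knob, 32 mm in diameter, about 145 mm above the bench on a steel stem; the point moves and leans with the lever (its z axis lies along the stem).
- vial_a: Amber vial with silver cap, 23 mm in diameter, 45 mm tall, standing loose on the rear strip of the unit's deck. Origin: centre of its underside. Not to be disturbed.
- vial_b: The same kind of vial, standing loose on the left-hand strip of the unit's deck. Origin: centre of its underside. Not to be disturbed.
- bottle: Amber solvent bottle with blue cap, 72 mm in diameter, 150 mm tall, loose on the bench to one side of the unit. Origin: centre of its underside. Not to be disturbed.
- rack: Cream vial rack with vials, 130 by 130 mm, 60 mm high, fixed on the bench to the other side of the unit. Origin: centre of its underside. Not part of the work.

How it is judged:
By the outcome, as a careful person would: the job done as asked, in the order asked, and still so for the second after the job is handed in, with the robot touching nothing.
It also fails if it takes over 51 s, if anything falls off the work surface, if the arm or the gripper's body presses on something with over 40 N, if the wrist force passes 120 N, or if a joint passes its speed limit or range.

### The arm

A 7-joint arm with a two-finger parallel gripper is mounted at the origin on the work surface. World frame = base frame: x ahead of the robot, y to its left, z up, the work surface at z = 0. Lengths are in mm, angles in degrees, forces in N, time in s.
With the tool pointing down it reaches from about 350 to 900 mm from the base axis. Payload 19.9 kg.
Tool frame: the origin (TCP) lies on the centre line of the jaws, within the pads' length; the fingertips stand 14 mm ahead of it and the grasp point (between the pads) lies 5 mm behind it; z points along the fingers, y is the line along which they close (so a half turn about z gives the same grasp; the last joint's range is limited). The gripper opens to 94 mm and grips with 3 to 60 N. Pads are 16 mm wide; open, the fingers measure 119 mm over their backs; the gripper's body (75 mm by 177 mm) begins 78 mm behind the grasp point.
Start: joints at [64.544, 23.915, -0.59, 92.452, 0.269, 63.638, -3.037], TCP at [244.99, -574.961, 219.425] pointing down, gripper open.
Joint ranges: [-161.28, 161.28], [-22.2, 115.67], [-73.04, 71.86], [3.21, 147.25], [-68.34, 248.33], [10.77, 114.83], [-161.83, 161.83]. Speed limits (degrees/s): [108.29, 108.29, 136.94, 136.94, 172.46, 172.46, 172.46].

### API

Orientations are given as a 3x3 rotation matrix whose columns are the frame's x, y, z axes.
In Python, from rig import bot, vision, job gives the robot as it stands.
- The arm moves only by the tool move_arm, never from a script. Its argument "motion" is a list of rows, each a list of 3 entries, a list of its own where there are three numbers: the shift along the world's x, y, z normalised to -1 to 1, where 1 is 30 mm, then the turn, a rotation vector about the world's x, y, z normalised to -1 to 1, where 1 is 4 degrees, then the closure, from 0 (fully open) to 1 (shut). In form: [[[dx, dy, dz], [ax, ay, az], fingers], ...]. A call has exactly 10 rows; each row shifts and turns the commanded pose from where the row before left it; what a row does not reach is not made up. A row lasts 1/8 s, in which the tool goes at most 62.5 mm and 10.7 degrees, less where a joint would pass 70% of its speed; a pose out of reach is approached as far as the arm can. A call with a number of a shift or a turn outside -1 to 1 is refused whole. A call with a gripper value outside its range is refused whole. The fingers move at their own pace and stop on an object; "grip_force" is the grip in N (left out, the last holds). Time passes only in rows, so rows that do not move let the fingers close, or fill a call up. It gives the time, the measured TCP pose, the force, the opening and the grip force at its end, in the units of the state.
- bot.read_state(): the state, without advancing time (a new reading comes with each control period).
- vision.grab_frame(name): name is "side" or "top" or "wrist"; returns a dict with "color" (400x640x3 uint8, red, green, blue), "z_map" (400x640 float32, mm along the optical axis (not along the pixel's ray), 0 where there is no reading), "mtx" (3x3 intrinsics, pixels), "dist" ([k1, k2, p1, p2, k3] as OpenCV has them; the pictures are not rectified), "extrinsics" (4x4, takes a point from world to camera coordinates). Camera axes: x right, y down, z forward; pixel columns grow to the right and rows downward; lengths in mm; the calibration is good to about 2 mm. A picture is of the moment at which its call begins.
- job.job_done(): hands the job in; it is judged then, once.
The state is a dict: "clock": time; "joints": joint angles; "qvel": joint speeds; "joint_efforts": joint torques, N m; "position": TCP position; "eef_rot": TCP orientation; "wrist_force": force on the tool from outside, world axes, zero at the start; "ft_torque": the same for the moment, N m; "opening": opening from 0.0 (shut) to 1.0 (fully open); "finger_force": force on a finger pad.
Only numpy, scipy, OpenCV 4.12 (cv2) and the standard library are available. Lean on these libraries where they do the work, as an engineer would, in place of code of your own. Each camera call takes 0.05 s, during which the arm holds its last target. There are 200 camera calls.

## Working session

There is one attempt and no reset: what is moved stays moved. The work goes in short steps, Python scripts to look and compute and a tool call to move; the robot and the scene stay as the last step left them, time stands still between calls to the robot, and variables do not carry over. Pictures are saved under pics/ and viewed, at most 10 in all, crops included, and the job is handed in when it is done.

Besides the shell and the picture viewer there is one more tool, called after "Request:" as a command line: name --argument value ..., lists and objects as JSON in quotes. move_arm: Moves the arm, as the interface text tells. Scaled input: -1 to 1 covers 30 mm each way for a shift and 4 degrees each way for a turn. Its arguments: {"type":"object","properties":{"motion":{"type":"array"},"grip_force":{"type":"number"}},"required":["motion"]}

```bash
mkdir -p pics; python3 - <<'E'
from rig import bot,vision,job
import cv2,numpy as np,pickle
s=bot.read_state();print(s['clock'],s['position'],s['eef_rot'],s['opening'],s['wrist_force'])
for n in('top','side'):
    f=vision.grab_frame(n);pickle.dump(f,open(n+'.pkl','wb'))
    cv2.imwrite(f'pics/{n}0.png',f['color'][:,:,::-1]);print(n,f['mtx'].tolist(),np.array(f['extrinsics']).round(3).tolist(),f['dist'])
E
```

```text
0.0 [ 244.86852311 -574.63417933  218.83353372] [[ 9.19955317e-01  3.92022869e-01 -5.33333109e-04]
 [ 3.92023228e-01 -9.19954653e-01  1.10660903e-03]
 [-5.68262298e-05 -1.22710982e-03 -9.99999245e-01]] 1.0018939361867254 [ 0.08857664  0.09460577 -0.63905632]
top [[400.98452669086697, 0.0, 321.03120470733666], [0.0, 400.98452669086697, 206.48124036863092], [0.0, 0.0, 1.0]] [[-0.022, -1.0, 0.002, 11.145], [-0.989, 0.021, -0.146, 617.624], [0.146, -0.005, -0.989, 1267.311], [0.0, 0.0, 0.0, 1.0]] [0.00071741 0.         0.         0.         0.        ]
side [[516.3880089834927, 0.0, 312.0457237359032], [0.0, 516.3880089834927, 202.05764252812108], [0.0, 0.0, 1.0]] [[0.995, -0.1, -0.001, -612.092], [-0.068, -0.667, -0.742, 120.063], [0.074, 0.738, -0.671, 1638.801], [0.0, 0.0, 0.0, 1.0]] [0.02332131 0.         0.         0.         0.        ]
```

View pics/top0.png

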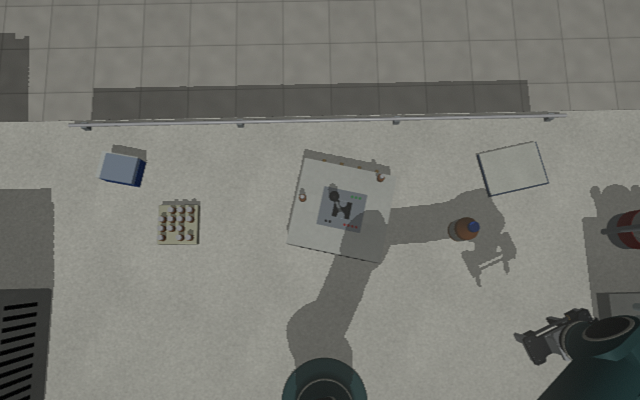

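View pics/side0.png

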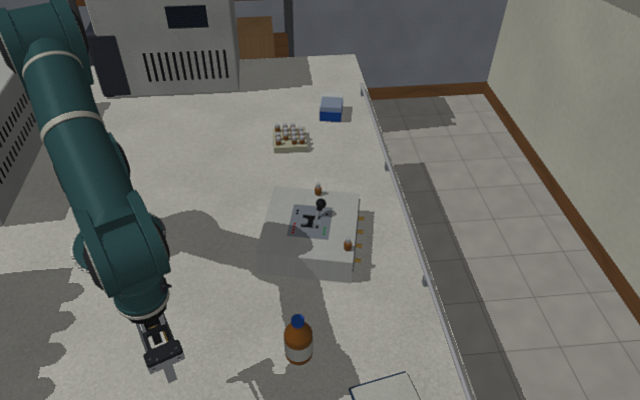

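The top view shows the unit at about (340,205), knob near (334,196), vials near (303,195) and (380,177), bottle (463,230), rack (178,222). I'll enlarge both views.

```bash
python3 - <<'E'
import cv2,numpy as np,pickle
a=pickle.load(open('top.pkl','rb'))['color'][140:270,280:410,::-1]
b=pickle.load(open('side.pkl','rb'))['color'][170:300,250:380,::-1]
cv2.imwrite('pics/crop.png',np.hstack([cv2.resize(x,(400,400),interpolation=cv2.INTER_CUBIC) for x in(a,b)]))
E
```

```text
(no output)
```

View pics/crop.png

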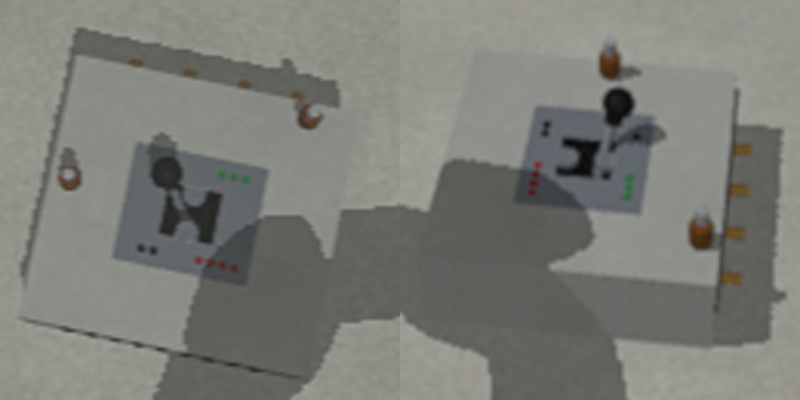

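The lever is in slot 1 (forward left): the knob is at crop (167,172). The deck corners are visible, and the green dots are forward right, so unit yaw is about -12°.

```bash
cat > h.py <<'E'
import cv2,numpy as np
def ray(f,uv):
    p=cv2.undistortPoints(np.array(uv,float).reshape(-1,1,2),f['mtx'],np.array(f['dist'],float))[:,0]
    E=np.array(f['extrinsics']);R=E[:3,:3];c=-R.T@E[:3,3]
    return c,np.c_[p,np.ones(len(p))]@R
def onz(f,uv,z):
    c,d=ray(f,uv);return c+d*((z-c[2])/d[:,2])[:,None]
def tri(f1,u1,f2,u2):
    c1,d1=ray(f1,u1);c2,d2=ray(f2,u2);d1=d1[0];d2=d2[0]
    s=np.linalg.lstsq(np.c_[d1,-d2],c2-c1,rcond=None)[0]
    p,q=c1+s[0]*d1,c2+s[1]*d2;return (p+q)/2,np.linalg.norm(p-q)
E
python3 - <<'E'
import pickle;from h import *
t=pickle.load(open('top.pkl','rb'));s=pickle.load(open('side.pkl','rb'))
k=130/400
T=lambda x,y:(280-.5+(x+.5)*k,140-.5+(y+.5)*k)
S=lambda x,y:(250-.5+(x-400+.5)*k,170-.5+(y+.5)*k)
print('plate',onz(t,[T(138,143),T(268,170),T(247,285),T(113,258)],90).round(1), onz(t,[T(138,143),T(247,285)],90).mean(0),onz(t,[T(268,170),T(113,258)],90).mean(0))
print('plate side',onz(s,[S(534,107),S(653,116),S(640,213),S(515,203)],90).round(1),onz(s,[S(534,107),S(653,116),S(640,213),S(515,203)],90).mean(0))
print('deck',onz(t,[T(75,55),T(22,320),T(300,378)],90).round(1))
print('knob',tri(t,T(167,172),s,S(618,103)))
hsvt=[cv2.cvtColor(f['color'],cv2.COLOR_RGB2HSV) for f in(t,s)]
for n,lo,hi in(('green',(45,90,40),(80,255,255)),('red',(170,120,40),(180,255,255))):
  for f,h,(x,y,w,hh) in((t,hsvt[0],(310,180,70,60)),(s,hsvt[1],(285,200,60,45))):
    m=cv2.inRange(h,lo,hi)[y:y+hh,x:x+w];v,u=np.nonzero(m);print(n,len(u),onz(f,[(u.mean()+x,v.mean()+y)],90).round(1) if len(u) else '')
print('vials cap', tri(t,T(68,175),s,S(610,47)),tri(t,T(312,113),s,S(702,218)))
print('bottle cap',tri(t,(471,226),s,(298,320)))
E
```

```text
plate [[ 676.4  -14.5   90. ]
 [ 645.1 -148.    90. ]
 [ 526.8 -122.    90. ]
 [ 557.4   13.8   90. ]] [601.6057112  -68.24563578  90.        ] [601.25561705 -67.081624    90.        ]
plate side [[ 556.8   11.7   90. ]
 [ 676.4  -14.2   90. ]
 [ 646.4 -148.4   90. ]
 [ 528.6 -123.    90. ]] [602.05109008 -68.4798708   90.        ]
deck [[ 771.5   49.3   90. ]
 [ 496.2  107.3   90. ]
 [ 432.  -172.    90. ]]
knob (array([637.01642505, -41.90389008, 136.53741072]), np.float64(0.2254731567317885))
green 8 [[ 639.3 -108.8   90. ]]
green 12 [[ 639.6 -112.2   90. ]]
red 0 
red 5 [[550.8 -85.5  90. ]]
vials cap (array([639.06975387,  56.99322606, 125.00164703]), np.float64(1.6693096712052868)) (array([ 697.71808069, -190.9074384 ,  121.88216464]), np.float64(1.033886899807293))
bottle cap (array([ 535.13369837, -454.06570852,  135.97217943]), np.float64(0.4343588822690496))
```

Gate centre is about (601.7, -68), yaw about -12.7°, and the knob is at unit (29, 33), so f≈+0.22. First I move high to a point in front of the knob, closing the fingers and aligning the tool with the unit.

Request:
move_arm --motion '[[[0.71, 0.87, 0], [0, 0, -0.447], 1], [[0.71, 0.87, 0], [0, 0, -0.447], 1], [[0.71, 0.87, 0], [0, 0, -0.447], 1], [[0.71, 0.87, 0], [0, 0, -0.447], 1], [[0.71, 0.87, 0], [0, 0, -0.447], 1], [[0.71, 0.87, 0], [0, 0, -0.447], 1], [[0.71, 0.87, 0], [0, 0, -0.447], 1], [[0.71, 0.87, 0], [0, 0, -0.447], 1], [[0.71, 0.87, 0], [0, 0, -0.447], 1], [[0.71, 0.87, 0], [0, 0, -0.447], 1]]' --grip_force 10

```text
clock: 1.35
position: [458.5, -313.0, 219.2]
eef_rot: [[0.996, 0.09, -0.0], [0.09, -0.996, 0.0], [-0.0, -0.0, -1.0]]
wrist_force: [0.3, -0.2, -0.3]
opening: 0.008
finger_force: 0.0
```

Request:
move_arm --motion '[[[0.71, 0.87, 0], [0, 0, -0.447], 1], [[0.71, 0.87, 0], [0, 0, -0.447], 1], [[0.71, 0.87, 0], [0, 0, -0.447], 1], [[0.71, 0.87, 0], [0, 0, -0.447], 1], [[0.71, 0.87, 0], [0, 0, -0.447], 1], [[0.71, 0.87, 0], [0, 0, -0.447], 1], [[0.71, 0.87, 0], [0, 0, -0.447], 1], [[0.71, 0.87, 0], [0, 0, -0.447], 1], [[0.71, 0.87, 0], [0, 0, -0.447], 1], [[0.71, 0.87, 0], [0, 0, -0.447], 1]]'

```text
clock: 2.6
position: [671.4, -52.1, 219.0]
eef_rot: [[0.975, -0.221, -0.001], [-0.221, -0.975, 0.0], [-0.001, 0.0, -1.0]]
wrist_force: [-0.4, 0.4, -0.0]
opening: 0.008
finger_force: 0.0
```

```bash
cat >> h.py <<'E'
G=np.array([601.7,-68.]);YAW=np.radians(-12.7)
RU=np.array([[np.cos(YAW),-np.sin(YAW)],[np.sin(YAW),np.cos(YAW)]])
def unit(p): return (np.asarray(p)[:2]-G)@RU
def st():
    from rig import bot
    s=bot.read_state();R=s['eef_rot']
    print('t',round(s['clock'],2),'tcp',s['position'].round(1),'unit',unit(s['position']).round(1),'yaw',np.degrees(np.arctan2(R[1,0],R[0,0])).round(2),'z',R[:,2].round(3),'F',s['wrist_force'].round(1),'open',round(s['opening'],2))
E
python3 - <<'E'
from h import *;st()
from rig import vision
import pickle
ims=[]
for n in('wrist','side'):
    f=vision.grab_frame(n);pickle.dump(f,open(n+'1.pkl','wb'));ims.append(f['color'][:,:,::-1])
b=cv2.resize(ims[1][150:300,230:390],(427,400),interpolation=cv2.INTER_CUBIC)
a=ims[0];print(f['extrinsics'][:3,3])
cv2.imwrite('pics/w1.png',np.vstack([cv2.resize(np.hstack([a,b]),(800,300))]))
E
```

```text
t 2.6 tcp [671.4 -52.1 219. ] unit [64.5 30.9] yaw -12.74 z [-0.001  0.    -1.   ] F [-0.4  0.4 -0. ] open 0.01
[-612.09220317  120.06285989 1638.80147264]
```

View pics/w1.png

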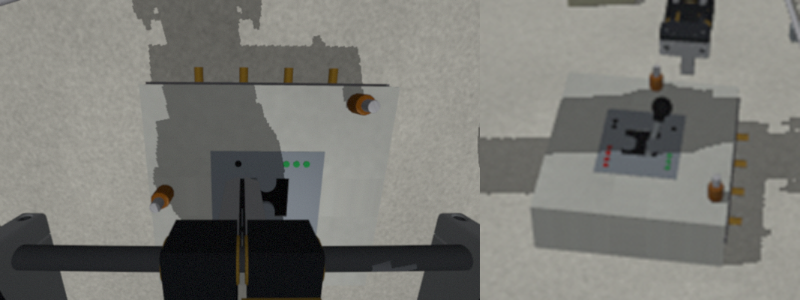

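The wrist view shows the unit and both vials (160,195) and (362,104); the knob is hidden behind the fingers. The side view shows the fingertip tab at (688,65) under a wider bar at (688,48). I'll get the gripper shape from depth.

```bash
python3 - <<'E'
from h import *;import pickle
def cloud(f):
    z=np.array(f['z_map']);v,u=np.nonzero(z);c,d=ray(f,np.c_[u,v]);return c+d*z[v,u][:,None]
P=cloud(pickle.load(open('side1.pkl','rb')))
w=(P[:,:2]-G)@RU-[64.5,30.9]; h=P[:,2]-205
m=(np.abs(w[:,0])<100)&(np.abs(w[:,1])<120)&(h>-30)&(h<140)
for a in range(-20,140,8):
    q=w[m&(h>=a)&(h<a+8)]
    if len(q):print(a,len(q),'x',q[:,0].min().round(),q[:,0].max().round(),'y',q[:,1].min().round(),q[:,1].max().round())
E
```

```text
-4 1 x 12.0 12.0 y 7.0 7.0
4 9 x -5.0 12.0 y -11.0 0.0
12 16 x -5.0 12.0 y -14.0 0.0
20 12 x -5.0 9.0 y -14.0 -6.0
28 17 x -5.0 12.0 y -13.0 -2.0
36 7 x -5.0 12.0 y -12.0 -8.0
92 34 x -31.0 36.0 y -79.0 80.0
100 63 x -31.0 36.0 y -81.0 81.0
108 97 x -31.0 36.0 y -81.0 77.0
116 151 x -30.0 36.0 y -86.0 81.0
124 74 x -30.0 36.0 y -90.0 29.0
132 274 x -32.0 36.0 y -89.0 69.0
```

Request:
move_arm --motion '[[[0, 0, -0.55], [0, 0, 0], 1], [[0, 0, -0.55], [0, 0, 0], 1], [[0, 0, -0.55], [0, 0, 0], 1], [[0, 0, -0.55], [0, 0, 0], 1], [[0, 0, -0.55], [0, 0, 0], 1], [[-0.1, 0.022, 0], [0, 0, 0], 1], [[-0.1, 0.022, 0], [0, 0, 0], 1], [[-0.1, 0.022, 0], [0, 0, 0], 1], [[-0.1, 0.022, 0], [0, 0, 0], 1], [[-0.1, 0.022, 0], [0, 0, 0], 1]]'

```text
clock: 3.95
position: [656.3, -49.6, 137.6]
eef_rot: [[0.976, -0.22, 0.002], [-0.22, -0.976, 0.0], [0.001, -0.0, -1.0]]
wrist_force: [2.9, -0.2, 1.1]
opening: 0.007
finger_force: 1.2
```

Request:
move_arm --motion '[[[-0.08, 0.018, 0], [0, 0, 0], 1], [[-0.08, 0.018, 0], [0, 0, 0], 1], [[-0.08, 0.018, 0], [0, 0, 0], 1], [[-0.08, 0.018, 0], [0, 0, 0], 1], [[-0.08, 0.018, 0], [0, 0, 0], 1], [[-0.08, 0.018, 0], [0, 0, 0], 1], [[-0.08, 0.018, 0], [0, 0, 0], 1], [[-0.08, 0.018, 0], [0, 0, 0], 1], [[-0.08, 0.018, 0], [0, 0, 0], 1], [[0, 0, 0], [0, 0, 0], 1]]'

```text
clock: 5.2
position: [634.1, -44.7, 136.9]
eef_rot: [[0.976, -0.219, -0.0], [-0.219, -0.976, 0.0], [-0.0, -0.0, -1.0]]
wrist_force: [1.8, 0.0, 0.8]
opening: 0.006
finger_force: 0.6
```

```bash
python3 - <<'E'
from h import *;st()
from rig import vision
import pickle
f=vision.grab_frame('side');pickle.dump(f,open('side2.pkl','wb'))
cv2.imwrite('pics/s2.png',cv2.resize(f['color'][150:270,230:390,::-1],(800,600),interpolation=cv2.INTER_CUBIC))
E
```

```text
t 5.2 tcp [634.1 -44.7 136.9] unit [26.5 29.8] yaw -12.68 z [-0.  0. -1.] F [1.8 0.  0.8] open 0.01
```

View pics/s2.png

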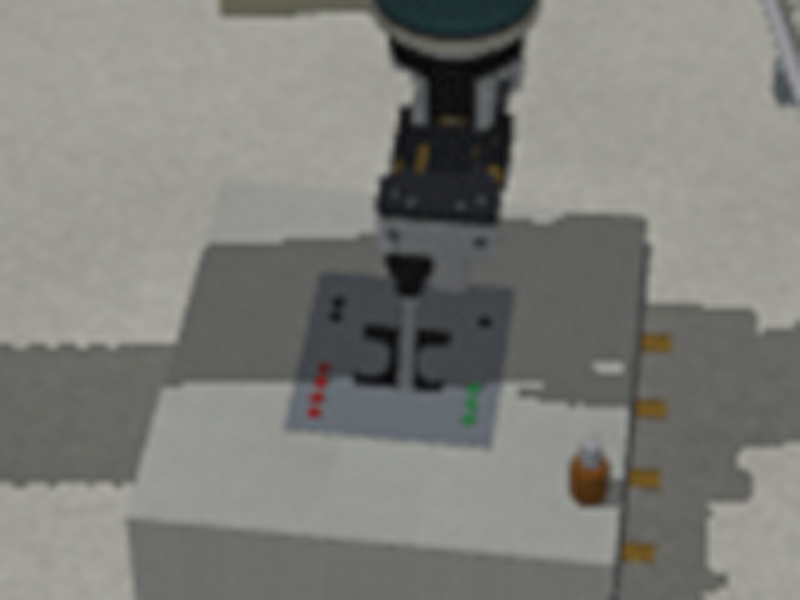

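The fingers hold the knob near the cross slot: knob at (410,275), stem at column ~406, aligned with the slot at ~405. I'll push about 2 mm more, back off, raise and shift left, then measure.

Request:
move_arm --motion '[[[-0.04, 0.009, 0], [0, 0, 0], 1], [[-0.035, 0.008, 0], [0, 0, 0], 1], [[0, 0, 0], [0, 0, 0], 1], [[0.2, -0.044, 0], [0, 0, 0], 1], [[0.2, -0.044, 0], [0, 0, 0], 1], [[0, 0, 0.65], [0, 0, 0], 1], [[0, 0, 0.65], [0, 0, 0], 1], [[0, 0, 0.65], [0, 0, 0], 1], [[0.11, 0.49, 0], [0, 0, 0], 1], [[0.11, 0.49, 0], [0, 0, 0], 1]]'

```text
clock: 6.5
position: [650.7, -16.1, 195.3]
eef_rot: [[0.976, -0.219, -0.0], [-0.219, -0.976, 0.0], [-0.0, -0.0, -1.0]]
wrist_force: [-0.6, 0.3, -0.4]
opening: 0.005
finger_force: 0.0
```

Request:
move_arm --motion '[[[0.11, 0.49, 0], [0, 0, 0], 1], [[-0.59, 0.132, 0], [0, 0, 0], 1], [[-0.59, 0.132, 0], [0, 0, 0], 1], [[0, 0, 0], [0, 0, 0], 1], [[0, 0, 0], [0, 0, 0], 1], [[0, 0, 0], [0, 0, 0], 1], [[0, 0, 0], [0, 0, 0], 1], [[0, 0, 0], [0, 0, 0], 1], [[0, 0, 0], [0, 0, 0], 1], [[0, 0, 0], [0, 0, 0], 1]]'

```text
clock: 7.75
position: [618.6, 5.1, 195.4]
eef_rot: [[0.976, -0.22, -0.0], [-0.22, -0.976, 0.0], [-0.0, -0.0, -1.0]]
wrist_force: [0.1, -0.0, 0.8]
opening: 0.003
finger_force: 0.0
```

```bash
python3 - <<'E'
from h import *;st()
from rig import vision
import pickle
o=[]
for n,(x,y) in(('side',(270,170)),('top',(290,155))):
  f=vision.grab_frame(n);pickle.dump(f,open(n+'3.pkl','wb'))
  o.append(cv2.resize(f['color'][y:y+100,x:x+100,::-1],(400,400),interpolation=cv2.INTER_CUBIC))
cv2.imwrite('pics/s3.png',np.hstack(o))
E
```

```text
t 7.75 tcp [618.6   5.1 195.4] unit [ 0.5 75. ] yaw -12.68 z [-0.  0. -1.] F [ 0.1 -0.   0.8] open 0.0
```

View pics/s3.png

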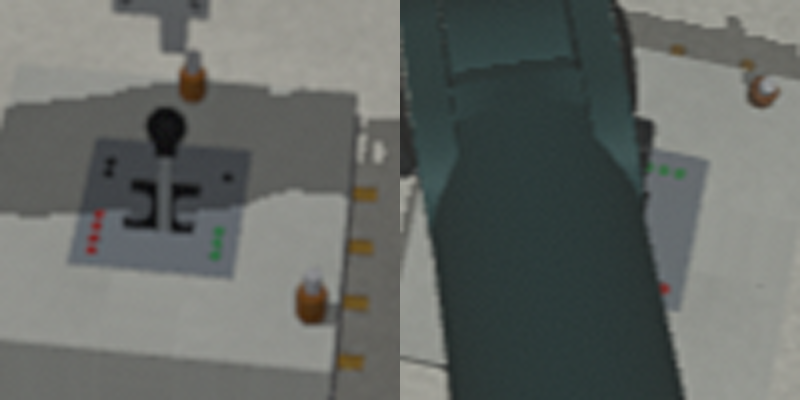

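The side view shows the knob at crop (166,130), with the stem centred in the cross slot and the vials undisturbed.

```bash
python3 - <<'E'
from h import *;import pickle
f=pickle.load(open('side3.pkl','rb'))
c=f['color'][190:215,300:325].max(2)<45
v,u=np.nonzero(c);print(len(u),u.mean()+300,v.mean()+190)
p=onz(f,[(311.1,202.1)],140.5);print(p,unit(p[0]))
E
```

```text
85 310.9764705882353 202.2
[[608.59707339 -38.72958807 140.5       ]] [ 0.29334438 30.07059336]
```

Knob x ≈ +0.3 mm, well centred. Now I lower on its left and push across.

Request:
move_arm --motion '[[[0, 0, -0.65], [0, 0, 0], 1], [[0, 0, -0.65], [0, 0, 0], 1], [[0, 0, -0.65], [0, 0, 0], 1], [[0, 0, 0], [0, 0, 0], 1], [[-0.029, -0.13, 0], [0, 0, 0], 1], [[-0.029, -0.13, 0], [0, 0, 0], 1], [[-0.029, -0.13, 0], [0, 0, 0], 1], [[-0.029, -0.13, 0], [0, 0, 0], 1], [[-0.029, -0.13, 0], [0, 0, 0], 1], [[-0.029, -0.13, 0], [0, 0, 0], 1]]'

```text
clock: 9.1
position: [613.5, -18.4, 137.1]
eef_rot: [[0.976, -0.219, 0.0], [-0.219, -0.976, 0.0], [0.0, -0.0, -1.0]]
wrist_force: [0.7, 2.7, 2.1]
opening: 0.006
finger_force: 1.3
```

Request:
move_arm --motion '[[[-0.029, -0.13, 0], [0, 0, 0], 1], [[-0.029, -0.13, 0], [0, 0, 0], 1], [[-0.029, -0.13, 0], [0, 0, 0], 1], [[-0.029, -0.13, 0], [0, 0, 0], 1], [[-0.029, -0.13, 0], [0, 0, 0], 1], [[-0.029, -0.13, 0], [0, 0, 0], 1], [[-0.029, -0.13, 0], [0, 0, 0], 1], [[-0.029, -0.13, 0], [0, 0, 0], 1], [[-0.029, -0.13, 0], [0, 0, 0], 1], [[-0.029, -0.13, 0], [0, 0, 0], 1]]'

```text
clock: 10.35
position: [604.6, -57.6, 136.9]
eef_rot: [[0.976, -0.22, -0.0], [-0.22, -0.976, 0.0], [-0.0, -0.0, -1.0]]
wrist_force: [0.1, 1.4, 1.8]
opening: 0.007
finger_force: 0.8
```

```bash
python3 - <<'E'
from h import *;st()
from rig import vision
f=vision.grab_frame('side');c=f['color'][185:230,290:335].max(2)<45
v,u=np.nonzero(c);print(len(u),np.median(u)+290,np.median(v)+185,onz(f,[(np.median(u)+290,np.median(v)+185)],145))
E
```

```text
t 10.35 tcp [604.6 -57.6 136.9] unit [ 0.6 10.8] yaw -12.68 z [-0.  0. -1.] F [0.1 1.4 1.8] open 0.01
408 309.0 195.0 [[604.93637956 -10.83891924 145.        ]]
```

Request:
move_arm --motion '[[[-0.015, -0.065, 0], [0, 0, 0], 1], [[-0.015, -0.065, 0], [0, 0, 0], 1], [[-0.015, -0.065, 0], [0, 0, 0], 1], [[-0.015, -0.065, 0], [0, 0, 0], 1], [[-0.015, -0.065, 0], [0, 0, 0], 1], [[-0.015, -0.065, 0], [0, 0, 0], 1], [[-0.015, -0.065, 0], [0, 0, 0], 1], [[0, 0, 0], [0, 0, 0], 1], [[0, 0, 0], [0, 0, 0], 1], [[0, 0, 0], [0, 0, 0], 1]]'

```text
clock: 11.65
position: [601.6, -71.1, 137.0]
eef_rot: [[0.976, -0.22, 0.0], [-0.22, -0.976, -0.0], [0.0, 0.0, -1.0]]
wrist_force: [0.7, -0.4, 0.2]
opening: 0.007
finger_force: 0.0
```

```bash
python3 - <<'E'
from h import *;st()
from rig import vision
import pickle
f=vision.grab_frame('side');pickle.dump(f,open('side4.pkl','wb'))
cv2.imwrite('pics/s4.png',cv2.resize(f['color'][160:260,260:360,::-1],(600,600),interpolation=cv2.INTER_CUBIC))
E
```

```text
t 11.65 tcp [601.6 -71.1 137. ] unit [ 0.6 -3. ] yaw -12.69 z [ 0. -0. -1.] F [ 0.7 -0.4  0.2] open 0.01
```

View pics/s4.png

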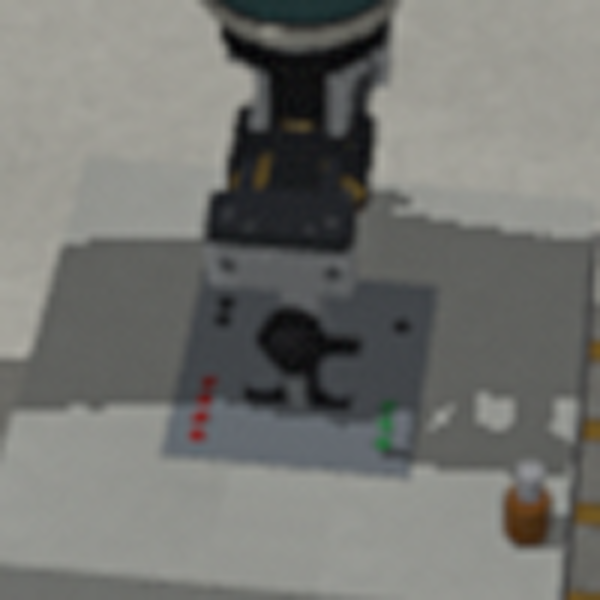

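The knob is at crop (292,338), now in the right arm with the stem in the cross slot, left edge still in line with it.

```bash
python3 - <<'E'
from h import *;import pickle
f=pickle.load(open('side4.pkl','rb'))
p=onz(f,[(308.25,215.9)],140.5);print(p,unit(p[0]))
E
```

```text
[[594.28791444 -97.98148862 140.5       ]] [ -0.63942904 -30.8774967 ]
```

Request:
move_arm --motion '[[[-0.007, -0.032, 0], [0, 0, 0], 1], [[-0.007, -0.032, 0], [0, 0, 0], 1], [[0, 0, 0], [0, 0, 0], 1], [[0, 0, 0], [0, 0, 0], 1], [[0, 0, 0], [0, 0, 0], 1], [[0, 0, 0], [0, 0, 0], 1], [[0, 0, 0], [0, 0, 0], 1], [[0, 0, 0], [0, 0, 0], 1], [[0, 0, 0], [0, 0, 0], 1], [[0, 0, 0], [0, 0, 0], 1]]'

```text
clock: 12.95
position: [601.1, -72.8, 136.9]
eef_rot: [[0.976, -0.219, -0.0], [-0.219, -0.976, 0.0], [-0.0, -0.0, -1.0]]
wrist_force: [0.7, 1.3, -0.4]
opening: 0.005
finger_force: 0.5
```

Request:
move_arm --motion '[[[0.06, 0.26, 0], [0, 0, 0], 1], [[0, 0, 0.65], [0, 0, 0], 1], [[0, 0, 0.65], [0, 0, 0], 1], [[0, 0, 0.65], [0, 0, 0], 1], [[-0.53, -0.29, 0], [0, 0, 0], 1], [[-0.53, -0.29, 0], [0, 0, 0], 1], [[-0.53, -0.29, 0], [0, 0, 0], 1], [[0, 0, 0], [0, 0, 0], 1], [[0, 0, -0.65], [0, 0, 0], 1], [[0, 0, -0.65], [0, 0, 0], 1]]'

```text
clock: 14.2
position: [555.7, -90.9, 156.1]
eef_rot: [[0.976, -0.219, 0.001], [-0.219, -0.976, 0.0], [0.001, -0.0, -1.0]]
wrist_force: [-1.0, -0.6, -0.1]
opening: 0.009
finger_force: 0.0
```

```bash
python3 - <<'E'
from h import *;st()
from rig import vision
import pickle
f=vision.grab_frame('side')
cv2.imwrite('pics/s5.png',cv2.resize(f['color'][160:260,260:360,::-1],(600,600),interpolation=cv2.INTER_CUBIC))
E
```

```text
t 14.2 tcp [555.7 -90.9 156.1] unit [-39.8 -32.5] yaw -12.67 z [ 0.001  0.    -1.   ] F [-1.  -0.6 -0.1] open 0.01
```

View pics/s5.png

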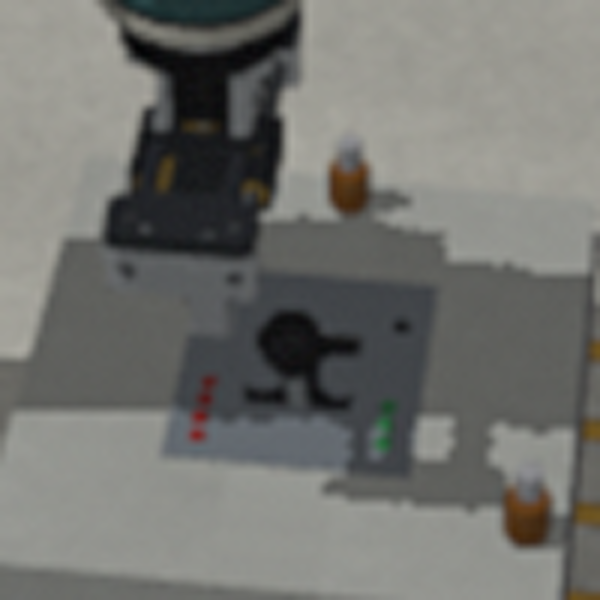

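The knob is at (292,343), stem in the cross slot; the fingers are behind it at (215,315) and clear. Now pushing forward.

Request:
move_arm --motion '[[[0, 0, -0.65], [0, 0, 0], 1], [[0.098, -0.022, 0], [0, 0, 0], 1], [[0.098, -0.022, 0], [0, 0, 0], 1], [[0.098, -0.022, 0], [0, 0, 0], 1], [[0.098, -0.022, 0], [0, 0, 0], 1], [[0.098, -0.022, 0], [0, 0, 0], 1], [[0.098, -0.022, 0], [0, 0, 0], 1], [[0.098, -0.022, 0], [0, 0, 0], 1], [[0.098, -0.022, 0], [0, 0, 0], 1], [[0.098, -0.022, 0], [0, 0, 0], 1]]'

```text
clock: 15.5
position: [581.9, -97.2, 136.9]
eef_rot: [[0.976, -0.22, -0.0], [-0.22, -0.976, 0.0], [-0.0, -0.0, -1.0]]
wrist_force: [-1.7, -0.3, 1.2]
opening: 0.006
finger_force: 0.8
```

Request:
move_arm --motion '[[[0.08, -0.018, 0], [0, 0, 0], 1], [[0.08, -0.018, 0], [0, 0, 0], 1], [[0.08, -0.018, 0], [0, 0, 0], 1], [[0.08, -0.018, 0], [0, 0, 0], 1], [[0.08, -0.018, 0], [0, 0, 0], 1], [[0.08, -0.018, 0], [0, 0, 0], 1], [[0.08, -0.018, 0], [0, 0, 0], 1], [[0.08, -0.018, 0], [0, 0, 0], 1], [[0.06, -0.013, 0], [0, 0, 0], 1], [[0, 0, 0], [0, 0, 0], 1]]'

```text
clock: 16.75
position: [602.9, -101.8, 136.9]
eef_rot: [[0.976, -0.219, 0.0], [-0.219, -0.976, 0.0], [0.0, -0.0, -1.0]]
wrist_force: [-0.6, -0.1, -0.8]
opening: 0.001
finger_force: 0.6
```

```bash
python3 -c "
from h import *;st()"
```

```text
t 16.75 tcp [ 602.9 -101.8  136.9] unit [  8.6 -32.7] yaw -12.68 z [ 0.  0. -1.] F [-0.6 -0.1 -0.8] open 0.0
```

Request:
move_arm --motion '[[[0.033, -0.007, 0], [0, 0, 0], 1], [[0.033, -0.007, 0], [0, 0, 0], 1], [[0.033, -0.007, 0], [0, 0, 0], 1], [[0.033, -0.007, 0], [0, 0, 0], 1], [[0, 0, 0], [0, 0, 0], 1], [[0, 0, 0], [0, 0, 0], 1], [[0, 0, 0], [0, 0, 0], 1], [[0, 0, 0], [0, 0, 0], 1], [[0, 0, 0], [0, 0, 0], 1], [[0, 0, 0], [0, 0, 0], 1]]'

```text
clock: 18.0
position: [606.7, -102.7, 136.9]
eef_rot: [[0.976, -0.22, 0.0], [-0.22, -0.976, 0.0], [0.0, -0.0, -1.0]]
wrist_force: [-0.4, 0.7, -1.3]
opening: 0.005
finger_force: 0.6
```

Request:
move_arm --motion '[[[0.033, -0.007, 0], [0, 0, 0], 1], [[0, 0, 0], [0, 0, 0], 1], [[0, 0, 0], [0, 0, 0], 1], [[0, 0, 0], [0, 0, 0], 1], [[0, 0, 0], [0, 0, 0], 1], [[0, 0, 0], [0, 0, 0], 1], [[0, 0, 0], [0, 0, 0], 1], [[0, 0, 0], [0, 0, 0], 1], [[0, 0, 0], [0, 0, 0], 1], [[0, 0, 0], [0, 0, 0], 1]]'

```text
clock: 19.25
position: [607.6, -102.9, 136.9]
eef_rot: [[0.976, -0.22, -0.0], [-0.22, -0.976, 0.0], [-0.0, -0.0, -1.0]]
wrist_force: [-1.7, 0.4, -1.4]
opening: 0.003
finger_force: 0.7
```

Request:
move_arm --motion '[[[0, 0, 0], [0, 0, 0], 1], [[0, 0, 0], [0, 0, 0], 1], [[0, 0, 0], [0, 0, 0], 1], [[0, 0, 0], [0, 0, 0], 1], [[0, 0, 0], [0, 0, 0], 1], [[0, 0, 0], [0, 0, 0], 1], [[0, 0, 0], [0, 0, 0], 1], [[0.017, -0.004, 0], [0, 0, 0], 1], [[0.017, -0.004, 0], [0, 0, 0], 1], [[0.017, -0.004, 0], [0, 0, 0], 1]]'

```text
clock: 20.5
position: [609.0, -103.2, 136.8]
eef_rot: [[0.976, -0.22, -0.001], [-0.22, -0.976, 0.0], [-0.001, -0.0, -1.0]]
wrist_force: [-3.8, 1.5, -2.1]
opening: 0.002
finger_force: 1.9
```

```bash
python3 - <<'E'
from h import *;st()
from rig import vision
f=vision.grab_frame('side')
cv2.imwrite('pics/s6.png',cv2.resize(f['color'][160:260,260:360,::-1],(600,600),interpolation=cv2.INTER_CUBIC))
E
```

```text
t 20.5 tcp [ 609.  -103.2  136.8] unit [ 14.8 -32.7] yaw -12.68 z [-0.001  0.    -1.   ] F [-3.8  1.5 -2.1] open 0.0
```

View pics/s6.png

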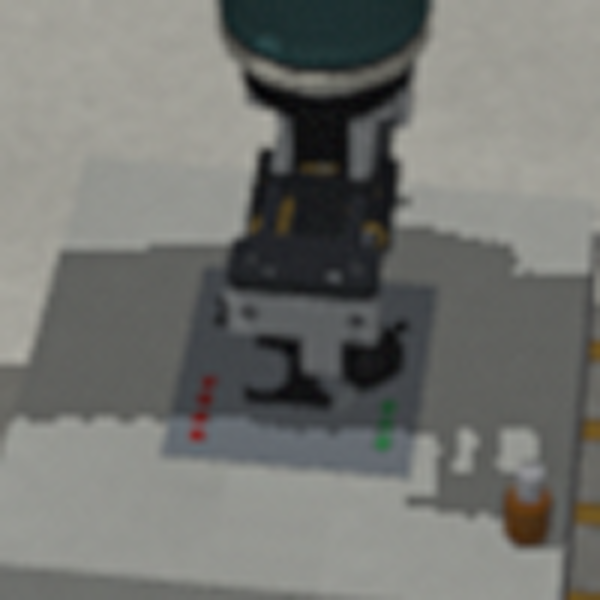

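The knob is at (372,362) in slot 3, and the force has started to rise. I'll nudge 1 mm more to confirm the stop.

Request:
move_arm --motion '[[[0.017, -0.004, 0], [0, 0, 0], 1], [[0.017, -0.004, 0], [0, 0, 0], 1], [[0, 0, 0], [0, 0, 0], 1], [[0, 0, 0], [0, 0, 0], 1], [[0, 0, 0], [0, 0, 0], 1], [[0, 0, 0], [0, 0, 0], 1], [[0, 0, 0], [0, 0, 0], 1], [[0, 0, 0], [0, 0, 0], 1], [[0, 0, 0], [0, 0, 0], 1], [[0, 0, 0], [0, 0, 0], 1]]'

```text
clock: 21.8
position: [609.7, -103.3, 136.7]
eef_rot: [[0.976, -0.219, -0.001], [-0.219, -0.976, 0.0], [-0.001, -0.0, -1.0]]
wrist_force: [-5.9, 2.1, -1.9]
opening: 0.004
finger_force: 3.0
```

A static 6 N against 1.5 N of friction means it is home. Backing off straight back, then up.

Request:
move_arm --motion '[[[-0.13, 0.029, 0], [0, 0, 0], 1], [[-0.26, 0.059, 0], [0, 0, 0], 1], [[-0.26, 0.059, 0], [0, 0, 0], 1], [[0, 0, 0.5], [0, 0, 0], 1], [[0, 0, 0.9], [0, 0, 0], 1], [[0, 0, 0.9], [0, 0, 0], 1], [[-0.5, 0.11, 0.9], [0, 0, 0], 1], [[-0.9, 0.2, 0.5], [0, 0, 0], 1], [[-0.9, 0.2, 0], [0, 0, 0], 1], [[0, 0, 0], [0, 0, 0], 1]]'

```text
clock: 23.05
position: [521.1, -83.6, 249.6]
eef_rot: [[0.976, -0.219, 0.002], [-0.219, -0.976, -0.0], [0.002, 0.0, -1.0]]
wrist_force: [0.2, 0.6, 0.6]
opening: 0.002
finger_force: 0.0
```

```bash
python3 - <<'E'
from h import *;st()
from rig import vision
o=[];F={}
for n,(x,y) in(('side',(260,160)),('top',(290,150))):
  f=vision.grab_frame(n);F[n]=f
  o.append(cv2.resize(f['color'][y:y+100,x:x+100,::-1],(400,400),interpolation=cv2.INTER_CUBIC))
cv2.imwrite('pics/s7.png',np.hstack(o))
f=F['side'];c=f['color'][210:230,310:335].max(2)<45
c=cv2.morphologyEx(c.astype(np.uint8),cv2.MORPH_OPEN,np.ones((5,5)))
v,u=np.nonzero(c);p=onz(f,[(u.mean()+310,v.mean()+210)],15+130*.955*.964);print(len(u),u.mean()+310,v.mean()+210,p,unit(p[0]))
E
```

```text
t 23.05 tcp [521.1 -83.6 249.6] unit [-75.2 -32.9] yaw -12.67 z [ 0.002 -0.    -1.   ] F [0.2 0.6 0.6] open 0.0
116 318.4051724137931 219.5344827586207 [[ 622.96558962 -110.28315344  134.6806    ]] [ 30.04110806 -36.57351765]
```

View pics/s7.png

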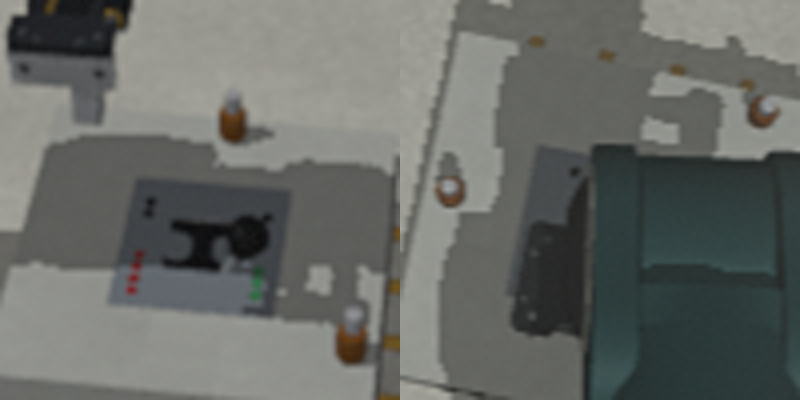

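The side view shows the knob at crop (248,236), which is about 9 mm forward of the mask centroid (slot shadow skewed it). That puts it at unit x ≈ 38–39, i.e. fully home; both vials are in place and the hand is clear.

```bash
python3 -c "
from rig import job;print(job.job_done())"
```

```text
the job is handed in; nothing more can be done
None
```

The lever is fully home in the third slot, never having gone back into the fourth. The hand is clear, nothing touched the vials, bottle or rack, and I handed the job in at about 23 s of the 51 s allowed; no verdict was shown.

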